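# Mark a hanging cutter pack

### The arm

A 6-joint arm with a two-finger parallel gripper is mounted at the origin on the work surface. World frame = base frame: x ahead of the robot, y to its left, z up, the work surface at z = 0. Lengths are in mm, angles in rad, forces in N, time in s.
With the tool pointing down it reaches from about 300 to 775 mm from the base axis. Payload 14.6 kg.
Tool frame: the origin (TCP) lies on the mounting face of the last link; the fingertips stand 199 mm ahead of it and the grasp point (between the pads) lies 180 mm ahead of it; z points along the fingers, y is the line along which they close (so a half turn about z gives the same grasp; the last joint's range is limited). The gripper opens to 94 mm and grips with 3 to 60 N. Pads are 16 mm wide; open, the fingers measure 119 mm over their backs; the gripper's body (75 mm by 177 mm) begins 78 mm behind the grasp point.
Start: joints at [1.073, 0.3, 1.521, -0, 1.321, -0.067], TCP at [229.676, 499.74, 404.646] pointing down, gripper open.
Joint ranges: [-3.03, 3.03], [-0.79, 2.21], [0.23, 2.52], [-1.04, 4.18], [0, 3.07], [-2.55, 2.55]. Speed limits (rad/s): [2.22, 2.22, 2.57, 3.14, 3.14, 3.14].

### API

Orientations are given as [roll, pitch, yaw] about the fixed x, y, z axes, in that order (R = Rz(yaw) Ry(pitch) Rx(roll)).
In Python, from cell import manip gives the robot as it stands. The module is installed in compiled form; this text tells all that it offers.
- The arm moves only by the shell command python3 -m creep 'ROWS' [FORCE]. ROWS is a JSON object of lists of equal length, an entry for each row: "slide": the shift along the world's x, y, z in cm, a list of three; "turn": the turn about the world's z in rad; "claw": the opening, from 0 (shut) to 1 (fully open). A call has 1 to 8 rows; each row shifts and turns the commanded pose from where the row before left it; what a row does not reach is not made up. A row lasts 1/8 s, in which the tool goes at most 62.5 mm and 10.7 degrees, less where a joint would pass 70% of its speed; a pose out of reach is approached as far as the arm can. A call with a gripper value outside its range is refused whole. The fingers move at their own pace and stop on an object; FORCE is the grip in N (left out, the last holds). Time passes only in rows, so rows that do not move let the fingers close. It gives the time, the measured TCP pose, the force, the opening and the grip force at its end, in the units of the state.
- manip.read_state(): the state, without advancing time (a new reading comes with each control period).
- manip.camera(name): name is "scene" or "side" or "wrist"; returns (picture, depth): 420x560x3 uint8, red, green, blue; 420x560 float32, mm along the optical axis (not along the pixel's ray), 0 where there is no reading.
- manip.calibration(name): a dict with "intrinsics" (3x3 intrinsics, pixels), "k1" (the pictures are not rectified: a ray, as slopes to the right and down, at radius r is drawn at 1 + k1 r^2 times it, then the intrinsics apply), "pose" (4x4, takes a point from camera to world coordinates). Camera axes: x right, y up, looking along -z (the intrinsics and any distortion apply to the point x, -y, -z); pixel columns grow to the right and rows downward; lengths in mm; the calibration is good to about 2 mm. A picture is of the moment at which its call begins: read the wrist's pose just before it. calibration takes no time and is no camera call; for the wrist camera it gives the pose at the moment of the call.
- manip.sign_off(): hands the job in; it is judged then, once.
Trained networks look in the newest picture that a camera, given by its name, has taken for a name from the list of things; names that differ only in an ending like _2 or _b are one class to them, and where a whole thing is asked for, a point or a joint stands for the part that bears it (a point fixed in the world has none). Each returns a list of dicts, best first, with "score" (0 to 1); they miss things now and then, are a little off and sometimes report something else, mostly with a low value. They report only what shows in the picture. A call takes as long as a camera call. They do not tell look-alikes from the thing itself.
- manip.cut_out(query, camera): "mask" (420x560 bool, what is visible of it) and "position" ([column, row] in pixels, amid what is visible of it).
The state is a dict: "clock": time; "joints": joint angles; "qd": joint speeds; "effort": joint torques, N m; "eef_pos": TCP position; "eef_rot": TCP orientation; "wrist_force": force on the tool from outside, world axes, zero at the start; "moment": the same for the moment, N m; "finger_gap": finger opening in mm; "finger_force": force on a finger pad.
Only numpy, scipy, OpenCV 4.12 (cv2) and the standard library are available. Lean on these libraries where they do the work, as an engineer would, in place of code of your own. Each camera call takes 0.05 s, during which the arm holds its last target. There are 200 camera calls.

### The job

Take the hang pack with the end mill (the slim straight cutter, on the narrowest of the three cards) off its display peg, lifting it over the peg's upturned tip as you slide it off rather than wrenching it against the peg, and stand it upright, fully down in the slot of the edge marker. Let go of it, then press the marker's plunger head right down to its stop and let it spring back up. Leave the other two packs hanging where they are and do not disturb the other loose things on the bench.

Things in the scene. Friction and masses are not known exactly. Their poses are not given: they have to be found in the camera images.
- mill_pack_center (a point): Centre of the pack to mark: rigid white card 6 mm thick (x, its normal), 60 wide (y), 166 tall (z up), 0.14 kg. From its lower edge: panel to 100 mm, hang slot (30 wide) 100 to 132, solid header 132 to 166; this point at 83. Holds a slim vertical steel end mill, 20 mm diameter, 56 long, standing 7 mm proud of both faces, from 37 to 93 mm. Hangs on one of the three pegs; which one varies.
- disc_pack_center (a point): Another pack, to be left hanging: holds a toothed disc cutter about 60 mm in diameter and 20 mm thick. Card 80 mm wide, else as the end mill pack, with the same centre point.
- cone_pack_center (a point): Another pack, to be left hanging: holds a countersink, a cone 38 mm in diameter narrowing downwards, with a shank above. Card 80 mm wide, else as the end mill pack, with the same centre point.
- rack: Fixed display rack. Origin: underside centre; -x is the way the pegs point and packs slide off. Foot 110 x 360 x 10 mm, posts at y = +-168, joined by a 12 mm bar at x = 12, top 170 high. Three pegs at y = -105, 0, 105: packs hang square to them at x = -45 to -35, the slot's upper edge on the wires. Nothing stands above the pegs but the packs' headers.
- peg_tip (a point): Top centre of the middle peg's upturned tip, 186 mm above the bench; the other tips are 105 mm either side. Each peg is two level steel wires 5 mm thick, 18 apart, tops 172 high, from the bar to x = -68 mm of the rack, then rising to this crossbar at x = -76 (its front at -79). A pack slides off when raised by more than 14 and less than 27 mm; 20 is good.
- slot (a point): Centre of the floor of the edge marker's card slot, 12 mm above the bench; y along the slot, x across, z up. Slot 8.5 mm wide, 74 long, walls 32 high, with a mouth flaring to about 20 wide. The pack fits either way round; fully down, its centre is 83 mm above this point; let go, it may lean some 6 degrees.
- marker: Fixed grey edge marker. Origin: underside, below the slot's centre; axes as the slot's. Base 120 mm (x) by 235 (y from -165 to 70), 12 thick; slot walls 44 high; housing with the plunger 90 x 120 mm, 74 high, at y = -157 to -37.
- plunger_top (a point): Top centre of the plunger's black round head (42 mm in diameter, its flat top 30), 114 mm above the bench when up, 105 mm from the slot's centre towards the slot's -y. It moves straight down.
- plunger (a joint): Plunger travel in m: 0 up, 0.014 at its stop. Spring return: about 3 N to start and 7.5 N at the stop.
- cup: Loose paper cup, 76 mm in diameter, 90 mm tall; origin at its underside. Bystander.
- spanner: Loose spanner lying flat, 170 mm long along x. Bystander.
- collet_block: Loose hexagonal steel collet block, 54 mm wide, 57 mm tall; origin at its underside. Bystander.
- oil_bottle: Loose grey oil bottle, 56 mm in diameter, 140 mm tall; origin at its underside. Bystander.
There are look-alikes about, which are no part of the job. Leave any yellow look-alike of the part that bears mill_pack_center alone.

How it is judged (in metres and radians):
On the way, in this order (a step that is already met when the one before it is completed fails the run):
1. the end mill pack is off its peg, clear in front of the tip (x of mill_pack_center in the frame of rack below -0.085 m), for 0.1 s.
2. the end mill pack stands fully down in the marker's slot, let go, the plunger still up (z of mill_pack_center in the frame of slot between 0.078 and 0.088 m and x of mill_pack_center in the frame of slot between -0.015 and 0.015 m and y of mill_pack_center in the frame of slot between -0.012 and 0.012 m and angle between mill_pack_center's own z axis and vertical below 0.16 rad and angle between the x axis of mill_pack_center and the x axis of slot, either way round below 0.2 rad and contact force between the fingers and mill_pack below 0.2 N and value of joint plunger below 0.004 m), for 0.2 s.
3. the plunger is pressed to its stop with the pack standing in the slot (z of mill_pack_center in the frame of slot between 0.078 and 0.088 m and x of mill_pack_center in the frame of slot between -0.015 and 0.015 m and y of mill_pack_center in the frame of slot between -0.012 and 0.012 m and angle between mill_pack_center's own z axis and vertical below 0.16 rad and angle between the x axis of mill_pack_center and the x axis of slot, either way round below 0.2 rad and value of joint plunger above 0.0125 m), for 0.05 s.
At the end, for the whole second after the job is handed in: The end mill pack is at rest in the slot, fully down (within 5 mm), within 12 mm along and 15 mm across, upright within 0.16 rad, in line within 0.2 rad; plunger back up (within 3 mm); other packs and loose bystanders within 30 mm of their starts (z of mill_pack_center in the frame of slot between 0.078 and 0.088 m and x of mill_pack_center in the frame of slot between -0.015 and 0.015 m and y of mill_pack_center in the frame of slot between -0.012 and 0.012 m and angle between mill_pack_center's own z axis and vertical below 0.16 rad and angle between the x axis of mill_pack_center and the x axis of slot, either way round below 0.2 rad and value of joint plunger below 0.003 m and linear speed of mill_pack below 0.02 m/s and distance of each of disc_pack_center, cone_pack_center, cup, spanner, collet_block, oil_bottle from where it was at the start of the episode below 0.03 m); the robot touches nothing.
It fails at once if the end mill pack is wrenched against the rack (more than 20 N) (contact force between mill_pack and rack above 20 N).
It fails at once if another pack is moved by more than 30 mm (distance of any of disc_pack_center, cone_pack_center from where it was at the start of the episode above 0.03 m).
It fails at once if a loose bystander is moved by more than 30 mm (distance of any of cup, spanner, collet_block, oil_bottle from where it was at the start of the episode above 0.03 m).
It also fails if it takes over 56 s, if anything falls off the work surface, if the arm or the gripper's body presses on something with over 40 N, if the wrist force passes 120 N, or if a joint passes its speed limit or range.

## Working session

There is one attempt and no reset: what is moved stays moved. The work goes in short steps, Python scripts to look and compute and a shell command to move; the robot and the scene stay as the last step left them, time stands still between calls to the robot, and variables do not carry over. Pictures are saved under pics/ and viewed, at most 10 in all, crops included, and the job is handed in when it is done.

```bash
mkdir -p pics; cat > h.py <<'E'
import numpy as np, cv2
from cell import manip
def world(name,uv,depth=None,z=None,cal=None):
    c=cal or manip.calibration(name); K=np.array(c["intrinsics"]);T=np.array(c["pose"])
    uv=np.atleast_2d(np.array(uv,float))
    p=cv2.undistortPoints(uv[:,None],K,np.array([c["k1"],0,0,0,0.]))[:,0]
    d=np.c_[p[:,0],-p[:,1],-np.ones(len(p))]@T[:3,:3].T
    if z is not None: s=(z-T[2,3])/d[:,2]
    else: s=np.asarray(depth,float)
    return T[:3,3]+d*np.reshape(s,(-1,1))
def cloud(name,mask,dep,cal=None):
    v,u=np.nonzero(mask&(dep>0)); return world(name,np.c_[u,v],dep[v,u],cal=cal),np.c_[u,v]
def save(n,im): cv2.imwrite('pics/'+n+'.png',im[:,:,::-1])
E
python3 - <<'E'
from h import *
for n in ['scene','side']:
    im,d=manip.camera(n); save(n,im); np.savez(n,im=im,d=d)
    print(n,np.round(manip.calibration(n)["pose"],2).tolist())
    for q in ['mill_pack_center','disc_pack_center','cone_pack_center','rack','marker','plunger','cup','spanner','collet_block','oil_bottle']:
        for r in manip.cut_out(q,n)[:3]:
            P,_=cloud(n,r['mask'],d)
            print(q,round(r['score'],2),np.round(r['position']),np.round(np.median(P,0)),np.round(np.percentile(P,[2,98],axis=0)).tolist() if len(P) else '')
print(manip.read_state())
E
```

```text
scene [[-0.59, -0.69, 0.42, 982.48], [0.81, -0.51, 0.3, 362.64], [0.01, 0.51, 0.86, 1116.94], [0.0, 0.0, 0.0, 1.0]]
mill_pack_center 0.7 [444. 317.] [514. 436.  97.] [[454.0, 420.0, 0.0], [534.0, 452.0, 169.0]]
mill_pack_center 0.61 [330. 261.] [577. 186. 139.] [[509.0, 153.0, 2.0], [583.0, 211.0, 209.0]]
disc_pack_center 0.81 [297. 229.] [562.  88. 142.] [[550.0, 44.0, 55.0], [569.0, 117.0, 209.0]]
disc_pack_center 0.32 [203. 152.] [ 511. -217.  114.] [[493.0, -236.0, 109.0], [528.0, -200.0, 118.0]]
cone_pack_center 0.71 [328. 261.] [577. 187. 141.] [[568.0, 153.0, 44.0], [583.0, 211.0, 209.0]]
cone_pack_center 0.67 [364. 298.] [600. 291. 141.] [[589.0, 246.0, 47.0], [611.0, 323.0, 208.0]]
cone_pack_center 0.55 [296. 232.] [562.  85. 143.] [[549.0, 41.0, 51.0], [593.0, 117.0, 208.0]]
rack 0.69 [314. 293.] [624. 183.  12.] [[552.0, 4.0, 7.0], [686.0, 344.0, 174.0]]
marker 0.73 [226. 182.] [ 508. -160.   43.] [[420.0, -263.0, 7.0], [568.0, -51.0, 114.0]]
plunger 0.62 [202. 153.] [ 511. -217.  113.] [[491.0, -240.0, 106.0], [528.0, -200.0, 118.0]]
cup 0.91 [415. 232.] [349. 282.  54.] 
[... 1729 characters left out ...]
clock': 1.1, 'joints': array([ 1.07340056e+00,  2.99934439e-01,  1.52100962e+00, -5.50846615e-06,
        1.32072571e+00, -6.66093937e-02]), 'qd': array([-5.49559934e-06,  3.34299055e-04, -1.89883568e-04,  4.31513650e-04,
        1.51469376e-03,  1.44383926e-03]), 'effort': array([-3.12371076e-04, -5.31669760e+01, -3.52912223e+01,  7.09314295e-02,
        2.13277753e-02, -8.37238349e-05]), 'eef_pos': array([229.67683234, 499.74187038, 404.62260756]), 'eef_rot': array([-3.14151535e+00,  1.92047464e-07,  2.71080765e+00]), 'wrist_force': array([ 0.79861171, -0.38111321,  0.14339804]), 'moment': array([-0.02651946, -0.01281924,  0.00336827]), 'finger_force': 0.0, 'finger_gap': 93.81276931654185}
```

```bash
python3 -c "
import cv2,numpy as np
a=cv2.imread('pics/scene.png');b=cv2.imread('pics/side.png')
cv2.imwrite('pics/both.png',cv2.resize(np.vstack([a,b]),(448,600))) " ; ls pics
```

```text
both.png
scene.png
side.png
```

View pics/scene.png

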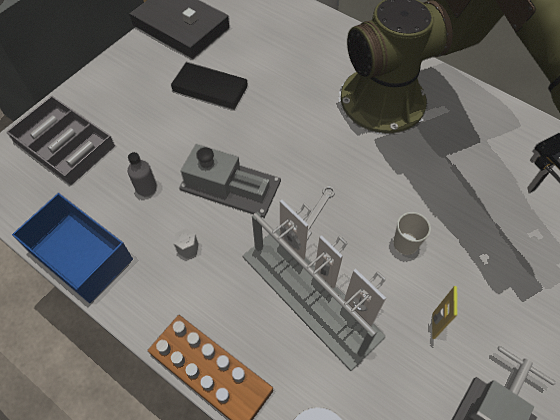

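View pics/side.png

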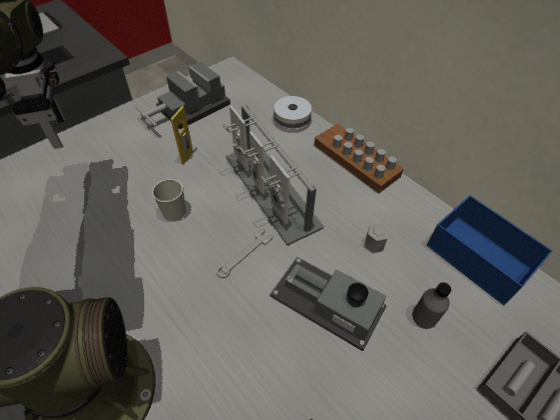

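The candidates are the yellow pack at scene (444,317), which is a look-alike, and three hanging packs at (297,229), (330,261) and (364,298). The middle pack at (330,261) measures about 60 mm wide against about 78 mm for the other two, so I choose it. I'll check that in a close crop.

```bash
python3 - <<'E'
from h import *
S=np.load('scene.npz');D=np.load('side.npz')
a=cv2.resize(S['im'][190:350,250:410],(560,560),interpolation=cv2.INTER_CUBIC)
save('crop',a)
for n,X in (('scene',S),('side',D)):
    P,uv=cloud(n,np.ones((420,560),bool),X['d'])
    # header plane points of each pack, z 176..204
    for nm,cx,cy in (('disc',558,78),('mill',575,181),('cone',596,283)):
        m=(abs(P[:,0]-cx)<25)&(abs(P[:,1]-cy)<45)&(P[:,2]>188)&(P[:,2]<212)
        Q=P[m]; c=Q.mean(0); u,s,vt=np.linalg.svd(Q[:,:2]-c[:2],full_matrices=False)
        t=(Q[:,:2]-c[:2])@vt[0]
        mid=c[:2]+vt[0]*(np.percentile(t,1)+np.percentile(t,99))/2
        print(n,nm,len(Q),'mid',mid.round(1),'yaw y-axis',round(np.arctan(-vt[0][0]/vt[0][1]),3),'len',round(np.ptp(np.percentile(t,[1,99])),1),'ztop',round(np.percentile(Q[:,2],98),1),'thick',round(s[1]/len(Q)**.5,1))
    # rack bar top z 165-175 ; marker
    m=(P[:,2]>37)&(P[:,2]<50)&(P[:,0]>400)&(P[:,0]<590)&(P[:,1]>-300)&(P[:,1]<-20)
    Q=P[m].astype(np.float32); print('walls',cv2.minAreaRect(Q[:,:2]),len(Q))
    m=(P[:,2]>69)&(P[:,2]<79)&(P[:,0]>400)&(P[:,0]<590)&(P[:,1]>-300)&(P[:,1]<-20)
    Q=P[m].astype(np.float32); print('housing',cv2.minAreaRect(Q[:,:2]),len(Q),np.median(Q[:,2]))
    m=(P[:,2]>108)&(P[:,2]<122)&(P[:,0]>400)&(P[:,0]<590)&(P[:,1]>-300)&(P[:,1]<-120)
    Q=P[m].astype(np.float32); print('knob',cv2.minEnclosingCircle(Q[:,:2]),len(Q),np.median(Q[:,2]))
E
```

```text
scene disc 218 mid [557.7  79. ] yaw y-axis -0.184 len 77.9 ztop 210.5 thick 2.0
scene mill 199 mid [574.7 181.3] yaw y-axis -0.191 len 59.6 ztop 210.4 thick 2.0
scene cone 287 mid [596.7 284.4] yaw y-axis -0.194 len 79.6 ztop 210.1 thick 2.0Traceback (most recent call last):
  File "<stdin>", line 16, in <module>
cv2.error: OpenCV(4.12.0) /io/opencv/modules/imgproc/src/convhull.cpp:143: error: (-215:Assertion failed) total >= 0 && (depth == CV_32F || depth == CV_32S) in function 'convexHull'
```

View pics/crop.png

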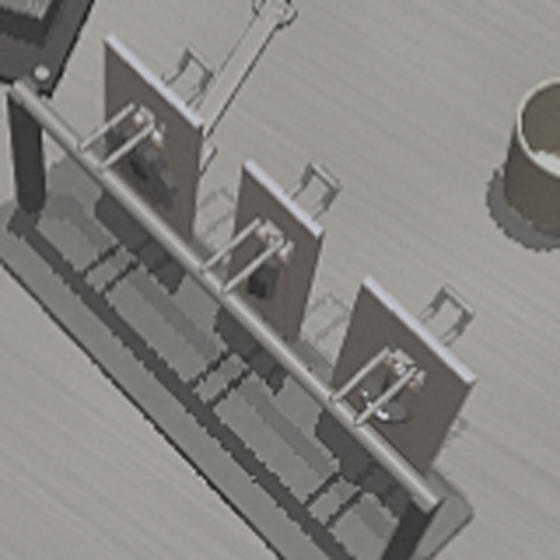

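The crop shows three packs, and the middle one at about crop (280,250) is clearly the narrowest. It has a slim cutter, and the peg tips point towards the robot. The middle pack is confirmed.

```bash
python3 - <<'E'
from h import *
for n in ('scene','side'):
    X=np.load(n+'.npz'); P,uv=cloud(n,np.ones((420,560),bool),X['d'])
    for nm,cx,cy in (('disc',558,78),('mill',575,181),('cone',596,283)):
        if n=='scene': continue
        m=(abs(P[:,0]-cx)<25)&(abs(P[:,1]-cy)<45)&(P[:,2]>188)&(P[:,2]<212)
        Q=P[m]; c=Q.mean(0); u,s,vt=np.linalg.svd(Q[:,:2]-c[:2],full_matrices=False)
        t=(Q[:,:2]-c[:2])@vt[0]; mid=c[:2]+vt[0]*(np.percentile(t,1)+np.percentile(t,99))/2
        print(n,nm,len(Q),mid.round(1),round(np.arctan(-vt[0][0]/vt[0][1]),3),round(np.ptp(np.percentile(t,[1,99])),1),'ztop',round(np.percentile(Q[:,2],98),1))
    for nm,lo,hi in (('base',7,16),('walls',38,49),('housing',69,79),('knob',109,120)):
        m=(P[:,2]>lo)&(P[:,2]<hi)&(P[:,0]>400)&(P[:,0]<590)&(P[:,1]>-310)&(P[:,1]<-20)
        Q=np.ascontiguousarray(P[m][:,:2],dtype=np.float32)
        print(n,nm,len(Q),cv2.minAreaRect(Q),np.median(P[m][:,2]).round(1))
E
```

```text
scene base 1205 ((522.80517578125, -169.29180908203125), (174.4844512939453, 279.13232421875), 18.545257568359375) 12.5
scene walls 643 ((499.22772216796875, -169.50469970703125), (86.07823181152344, 217.1113739013672), 29.498878479003906) 43.8
scene housing 1192 ((505.7774353027344, -211.05877685546875), (93.59185028076172, 122.99954223632812), 16.560400009155273) 74.3
scene knob 190 ((509.940185546875, -218.99534606933594), (41.090415954589844, 39.10002517700195), 33.52935791015625) 113.8
side disc 185 [553.9  76.5] -0.195 79.4 ztop 207.9
side mill 117 [571.8 179.8] -0.185 59.9 ztop 207.2
side cone 131 [595.8 281.8] -0.198 80.4 ztop 207.6
side base 1770 ((490.8441467285156, -166.35279846191406), (121.71165466308594, 235.32676696777344), 16.369369506835938) 11.5
side walls 721 ((485.2955627441406, -174.40966796875), (82.91778564453125, 210.34121704101562), 18.798908233642578) 42.8
side housing 1881 ((504.3275451660156, -212.9163818359375), (90.8873291015625, 121.8515625), 16.712814331054688) 73.7
side knob 281 ((506.9763488769531, -221.62586975097656), (39.020381927490234, 40.511661529541016), 53.99275207519531) 112.4
```

```bash
python3 -m creep '{"slide":[[0,0,4.5],[3.5,-3,3.5],[4,-4,0],[4,-4,0],[4,-4,0],[4,-4,0],[4,-4,0],[4,-4,0]],"turn":[-0.17,-0.17,-0.165,-0.165,-0.165,-0.165,-0.165,-0.165],"claw":[1,1,1,1,0.9,0.7,0.5,0.4]}' 20
python3 -c "
from cell import manip
print(manip.read_state()['joints'].round(2))"
```

```text
clock: 2.1
eef_pos: [505.7, 228.2, 484.8]
eef_rot: [3.141, -0.0, 1.375]
wrist_force: [0.7, -0.3, 0.2]
finger_gap: 57.9
finger_force: 0.0
[0.36 0.26 1.38 0.   1.49 0.55]
```

```bash
python3 -m creep '{"slide":[[3.4,-2.4,0],[3.4,-2.4,0],[0,0,0]],"turn":[0,0,0],"claw":[0.36,0.36,0.36]}'
python3 - <<'E'
from h import *
s=manip.read_state(); c=manip.calibration('wrist'); im,d=manip.camera('wrist'); save('w1',im)
print(s['eef_pos'].round(1),s['eef_rot'].round(3),s['finger_gap'],np.round(c['pose'],2).tolist())
P,uv=cloud('wrist',np.ones((420,560),bool),d,c)
for nm,lo,hi,cx,cy,r in (('hdr',199,212,573,180.5,40),('tips',180,192,535,188,30)):
    m=(abs(P[:,2]-(lo+hi)/2)<(hi-lo)/2)&(abs(P[:,0]-cx)<r)&(abs(P[:,1]-cy)<r)
    Q=np.ascontiguousarray(P[m],dtype=np.float32); print(nm,len(Q))
    if len(Q)>3: print(cv2.minAreaRect(Q[:,:2].copy()),np.median(Q,0))
E
```

```text
clock: 2.48
eef_pos: [574.2, 180.1, 483.7]
eef_rot: [-3.141, 0.001, 1.378]
wrist_force: [-0.3, 0.2, -0.1]
finger_gap: 34.3
finger_force: 0.0
[574.2 180.1 483.7] [-3.141e+00  1.000e-03  1.378e+00] 34.25987030334641 [[0.98, 0.19, 0.05, 588.07], [-0.19, 0.95, 0.24, 250.45], [-0.0, -0.25, 0.97, 464.56], [0.0, 0.0, 0.0, 1.0]]
hdr 521
((574.1548461914062, 180.5691680908203), (59.800498962402344, 5.752063751220703), 78.85611724853516) [574.3029  183.16273 206.86032]
tips 171
((539.50634765625, 187.6658477783203), (22.48983383178711, 6.926728248596191), 77.4227066040039) [539.1241  188.06717 185.93745]
```

View pics/w1.png

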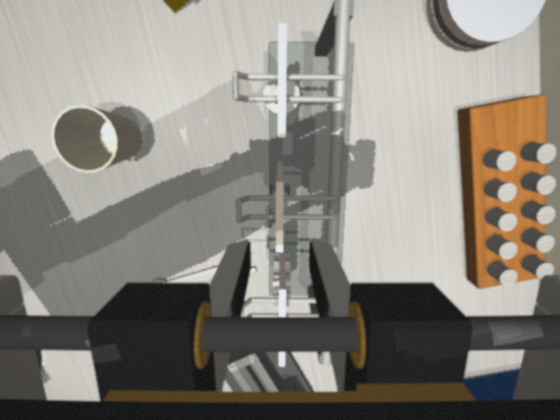

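The view shows the card, at about column 281, rows 170–250, centred between the fingers, and the header fit agrees to within 1 mm. I'll narrow the fingers, descend and grip.

```bash
python3 -m creep '{"slide":[[0,0,-3],[0,0,-3],[0,0,-3],[0,0,-1.8],[0,0,0],[0,0,0],[0,0,0],[0,0,0]],"turn":[0,0,0,0,0,0,0,0],"claw":[0.28,0.28,0.28,0.28,0.28,0,0,0]}' 25
```

```text
clock: 3.52
eef_pos: [572.7, 181.7, 377.5]
eef_rot: [3.14, -0.001, 1.381]
wrist_force: [0.3, 0.2, 2.7]
finger_gap: 5.8
finger_force: 25.0
```

```bash
python3 -m creep '{"slide":[[0,0,0.7],[0,0,0.7],[0,0,0.6],[0,0,0],[-1,0.2,0],[-1.5,0.29,0],[-1.5,0.29,0],[-1.5,0.29,0]],"turn":[0,0,0,0,0,0,0,0],"claw":[0,0,0,0,0,0,0,0]}'
```

```text
clock: 4.53
eef_pos: [516.6, 192.6, 396.4]
eef_rot: [-3.141, 0.0, 1.381]
wrist_force: [-0.2, -0.4, -1.2]
finger_gap: 5.8
finger_force: 25.0
```

```bash
python3 -m creep '{"slide":[[-4,0.7,1],[-3,-1,3],[0,-5,1],[0,-5.5,0],[0,-5.5,0],[1,-5.5,0],[1.1,-5,0],[1,-4.4,0]],"turn":[0,0,0.08,0.08,0.08,0.08,0.08,0.08],"claw":[0,0,0,0,0,0,0,0]}'
python3 -m creep '{"slide":[[0,0,0],[0,0,0]],"turn":[0,0],"claw":[0,0]}'
python3 - <<'E'
from h import *
s=manip.read_state(); c=manip.calibration('wrist'); im,d=manip.camera('wrist'); save('w2',im)
np.savez('w2',d=d,im=im,pose=c['pose'],K=c['intrinsics'],k1=c['k1'])
print(s['eef_pos'].round(1),s['eef_rot'].round(3),s['wrist_force'].round(1))
P,uv=cloud('wrist',np.ones((420,560),bool),d,c)
for nm,lo,hi,cx,cy,r in (('walls',40,48,477,-120,70),('knob',109,119,508,-220,30),('housing',69,79,505,-212,80),('pack',235,262,477,-120,40)):
    m=(P[:,2]>lo)&(P[:,2]<hi)&(np.hypot(P[:,0]-cx,P[:,1]-cy)<r)
    Q=np.ascontiguousarray(P[m],dtype=np.float32); print(nm,len(Q))
    if len(Q)>3: print(cv2.minAreaRect(Q[:,:2].copy()),np.median(Q,0))
im2,d2=manip.camera('side'); save('s2',np.hstack([cv2.resize(im2[200:400,200:480],(784,560))])); np.savez('s2',im=im2,d=d2)
E
```

```text
clock: 5.52
eef_pos: [478.2, -121.1, 446.5]
eef_rot: [-3.142, -0.0, 1.863]
wrist_force: [-0.2, 0.8, -1.0]
finger_gap: 5.8
finger_force: 25.0
clock: 5.78
eef_pos: [478.3, -119.0, 446.4]
eef_rot: [-3.141, -0.0, 1.86]
wrist_force: [-0.1, 0.6, -1.5]
finger_gap: 6.1
finger_force: 25.0
[ 478.3 -119.   446.4] [-3.141 -0.     1.86 ] [-0.1  0.6 -1.5]
walls 2088
((476.5348205566406, -114.4189453125), (87.88257598876953, 89.263671875), 16.000301361083984) [ 469.70047  -105.99124    44.691917]
knob 4
((513.5784301757812, -237.89251708984375), (14.267855644226074, 2.79374098777771), 15.104347229003906) [ 513.73975 -237.89255  111.50398]
housing 1352
((504.0346374511719, -210.27685546875), (89.9959945678711, 113.3646240234375), 16.25657081604004) [ 472.40656 -171.76544   74.62738]
pack 383
((473.24859619140625, -101.47366333007812), (29.900611877441406, 21.61066436767578), 15.268288612365723) [ 471.01273  -108.127495  256.21756 ]
```

View pics/w2.png

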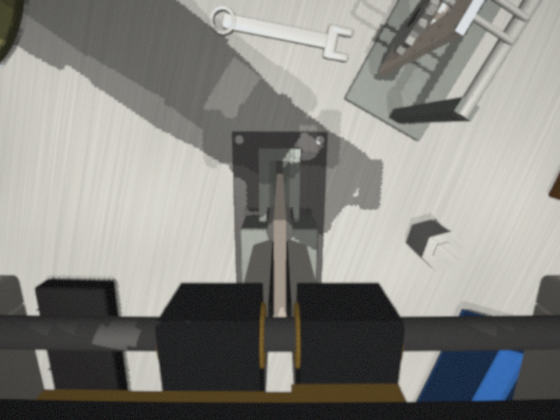

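View pics/s2.png

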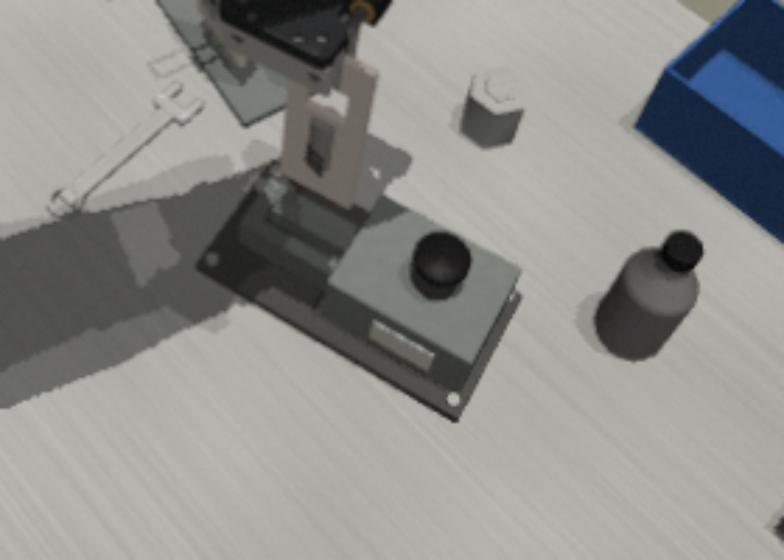

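The wrist and side views show the pack held upright above the slot, with the plunger knob at side-crop (440,262). Next I compare the pack and slot laterally within the same wrist cloud.

```bash
python3 - <<'E'
from h import *
X=np.load('w2.npz'); c=dict(intrinsics=X['K'],k1=float(X['k1']),pose=X['pose'])
P,uv=cloud('wrist',np.ones((420,560),bool),X['d'],c)
a=.286; R=np.array([[np.cos(a),np.sin(a)],[-np.sin(a),np.cos(a)]])
L=np.c_[(P[:,:2]-[477.5,-120])@R.T,P[:,2]]
def f(nm,lo,hi,ylo,yhi,xr):
    Q=L[(L[:,2]>lo)&(L[:,2]<hi)&(L[:,1]>ylo)&(L[:,1]<yhi)&(abs(L[:,0])<xr)]
    print(nm,len(Q),'x',np.percentile(Q[:,0],[1,50,99]).round(1),'y',np.percentile(Q[:,1],[1,99]).round(1)) if len(Q)>5 else print(nm,len(Q))
    return Q
for y in range(-30,60,10):
    Q=f('wall',40,48,y,y+10,60)
    h=np.histogram(Q[:,0],np.arange(-32,33,4))[0] if len(Q) else ''; print(h)
f('floor/base',8,16,40,90,90); f('housing',70,80,-120,0,70)
for z in range(80,250,20): f('pack%d'%z,z,z+20,-40,60,30)
# side view pack extents along y
D=np.load('s2.npz'); P,_=cloud('side',np.ones((420,560),bool),D['d']); L=np.c_[(P[:,:2]-[477.5,-120])@R.T,P[:,2]]
for z in (90,130,150,170,190): f('side pack%d'%z,z,z+20,-60,60,25)
f('side housing',70,80,-170,0,70)
E
```

```text
wall 110 x [-24.  -16.6  23.5] y [-29.8 -20. ]
[ 0  4 27 25  6  1  0  0  0  0  0  1 23 23  0  0]
wall 222 x [-23.9  -7.   23.4] y [-19.9 -10.1]
[ 0  0 32 24 23 31  3  0  0  3 21 27 31 26  1  0]
wall 229 x [-23.7  -7.   24.4] y [-10.   -0.1]
[ 0  0 33 24 25 32  1  0  0  2 24 32 23 24  9  0]
wall 229 x [-23.6   7.5  24.2] y [0.4 9.6]
[ 0  0 28 28 23 33  1  0  0  6 23 32 23 24  8  0]
wall 244 x [-23.5   0.2  24. ] y [10.2 20. ]
[ 0  0 27 32 25 33  5  0  0  5 25 34 25 30  3  0]
wall 244 x [-23.4  -6.3  23.8] y [20.1 29.6]
[ 0  0 25 35 26 32  5  0  0  2 27 32 26 34  0  0]
wall 295 x [-23.2  -1.   23.6] y [30.3 40. ]
[ 0  0 27 36 27 32 16 12 14 15 33 24 27 32  0  0]
wall 342 x [-23.1   1.3  24.5] y [40.  49.3]
[ 0  0 24 32 24 24 32 23 34 24 34 26 32 28  5  0]
wall 31 x [-22.7  -5.7  16.7] y [50.  50.2]
[0 0 3 4 3 4 3 3 3 2 3 2 1 0 0 0]
floor/base 1820 x [-58.6  -1.2  59.2] y [40.9 69.1]
housing 1338 x [-44.5 -18.9  44.6] y [-101.1  -37.9]
pack80 0
pack100 9 x [-1.6  0.3  3.2] y [29.2 29.5]
pack120 21 x [-1.5  1.3  3.1] y [29.2 29.5]
pack140 69 x [-9.8  0.4 11.6] y [ 3.5 29.6]
pack160 150 x [-9.9  1.2 11.8] y [-1.7 29.6]
pack180 123 x [-8.5  1.2 10.7] y [ 0.3 29.6]
pack200 292 x [-8.2  0.5 10.1] y [-7.1 29.6]
pack220 67 x [-2.   0.6  3.7] y [29.1 29.7]
pack240 303 x [-13.1   1.1  15. ] y [ 8.3 29.7]
side pack90 13 x [-2.1 -1.5 -0.3] y [-29.4  24.2]
side pack130 125 x [-8.4 -1.8  1.9] y [-29.9  29.2]
side pack150 159 x [-11.   -2.2   1.7] y [-29.9  29.3]
side pack170 168 x [-10.8  -2.1   2.3] y [-30.1  29.6]
side pack190 231 x [-10.   -1.8   4.8] y [-30.2  28.4]
side housing 1852 x [-44.3  -9.8  43.5] y [-156.7  -39.2]
```

The slot centre across is about +0.2 and the pack is at about +0.8, with less than 1 mm error along the slot. I'll lower it 95 mm and watch the force.

```bash
python3 -m creep '{"slide":[[-0.05,0,-2],[0,0,-2],[0,0,-1.5],[0,0,-1],[0,0,-1],[0,0,-1],[0,0,-0.7],[0,0,-0.2]],"turn":[0,0,0,0,0,0,0,0],"claw":[0,0,0,0,0,0,0,0]}' 
python3 -m creep '{"slide":[[0,0,-0.15],[0,0,0]],"turn":[0,0],"claw":[0,0]}'
```

```text
clock: 6.88
eef_pos: [478.2, -119.6, 352.3]
eef_rot: [-3.141, -0.0, 1.861]
wrist_force: [-0.0, 0.7, -0.6]
finger_gap: 6.0
finger_force: 25.0
clock: 7.12
eef_pos: [478.2, -119.6, 351.3]
eef_rot: [3.141, 0.0, 1.861]
wrist_force: [1.2, 0.1, -1.2]
finger_gap: 5.8
finger_force: 25.0
```

```bash
python3 -m creep '{"slide":[[0,0,-0.1],[0,0,-0.1],[0,0,0]],"turn":[0,0,0],"claw":[0,0,0]}'
```

```text
clock: 7.5
eef_pos: [478.2, -119.6, 349.7]
eef_rot: [3.141, 0.001, 1.861]
wrist_force: [-1.3, -0.1, 4.6]
finger_gap: 5.4
finger_force: 25.0
```

```bash
python3 -m creep '{"slide":[[0,0,0],[0,0,0],[0,0,0],[0,0,0],[0,0,3],[0,0,4],[0,0,0]],"turn":[0,0,0,0,0,0,0],"claw":[0.15,0.3,0.6,0.6,0.6,0.6,0.6]}'
python3 - <<'E'
from h import *
a=.286; R=np.array([[np.cos(a),np.sin(a)],[-np.sin(a),np.cos(a)]])
im,d=manip.camera('side'); save('s3',cv2.resize(im[200:400,200:480],(784,560)))
P,_=cloud('side',np.ones((420,560),bool),d); L=np.c_[(P[:,:2]-[477.5,-121])@R.T,P[:,2]]
Q=L[(abs(L[:,0])<30)&(abs(L[:,1])<33)&(L[:,2]>60)&(L[:,2]<190)]
for z in range(60,190,10):
    q=Q[(Q[:,2]>=z)&(Q[:,2]<z+10)]
    if len(q)>3: print(z,len(q),np.percentile(q[:,0],[2,50,98]).round(1),np.percentile(q[:,1],[2,98]).round(1),q[:,2].max().round(1))
K=L[(L[:,2]>110)&(L[:,2]<120)&(L[:,1]<-70)&(L[:,1]>-140)&(abs(L[:,0])<30)]
print('knob local',K.mean(0),len(K)); print(manip.read_state()['eef_pos'])
E
```

```text
clock: 8.38
eef_pos: [478.2, -119.6, 421.7]
eef_rot: [3.138, 0.003, 1.861]
wrist_force: [-0.3, 0.1, -1.0]
finger_gap: 56.3
finger_force: 0.0
60 61 [-10.5  -2.3  -0.3] [-29.1  27.3] 70.0
70 64 [-11.3  -2.3  -0.3] [-29.6  28.5] 79.9
80 63 [-9.5 -2.6  1.8] [-29.8  28.9] 89.8
90 69 [-8.8 -2.2 -0.2] [-29.3  29.4] 99.8
100 92 [-8.9 -1.9  7.8] [-30.   26.1] 109.9
110 74 [-3.5 -1.3  4. ] [-29.4  28.3] 119.8
120 38 [-3.  -1.6  2.6] [-30.   29.8] 129.2
130 43 [-3.  -1.7  1.7] [-29.8  29.8] 139.7
140 63 [-2.9 -1.6  1.5] [-30.2  27.6] 149.9
150 76 [-3.  -1.8 -0.4] [-29.1  28.3] 159.9
160 78 [-3.4 -1.8  2.1] [-30.   28.9] 169.7
170 88 [-3.4 -1.2  3.6] [-29.6  29.5] 179.7
knob local [  -1.19895646 -105.43157083  112.78828288] 267
[ 478.11426174 -119.52848626  419.78842909]
```

View pics/s3.png

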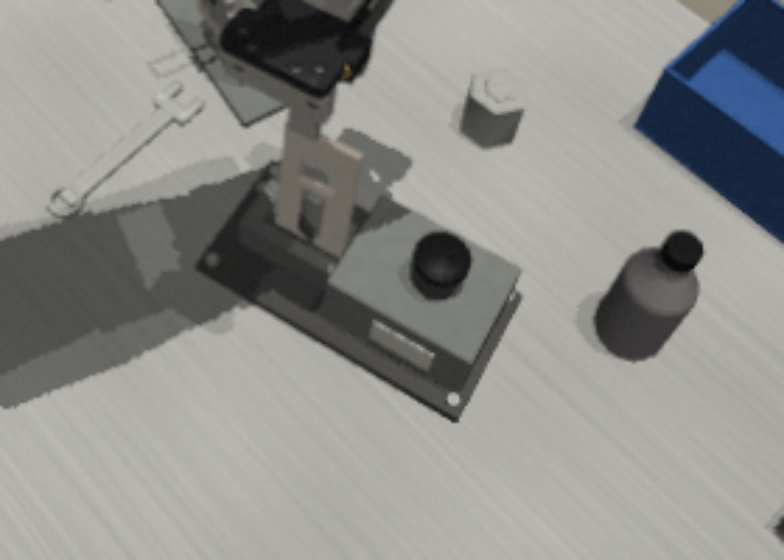

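The pack stands upright with its top at about 179 and is centred within 2 mm. Next is the plunger.

```bash
python3 -m creep '{"slide":[[0.5,-1.6,1],[0.8,-2.8,0],[0.8,-2.8,0],[0.9,-2.9,-1],[0,0,-3],[0,0,-4],[0,0,-2.5],[0,0,0]],"turn":[0,0,0,0,0,0,0,0],"claw":[0,0,0,0,0,0,0,0]}'
```

```text
clock: 9.43
eef_pos: [507.8, -220.4, 321.5]
eef_rot: [-3.138, -0.004, 1.861]
wrist_force: [0.4, 0.6, 0.3]
finger_gap: 0.2
finger_force: 0.0
```

```bash
python3 -m creep '{"slide":[[0,0,-0.6],[0,0,-0.5],[0,0,-0.5],[0,0,-0.4],[0,0,-0.2],[0,0,0]],"turn":[0,0,0,0,0,0],"claw":[0,0,0,0,0,0]}'
```

```text
clock: 10.18
eef_pos: [508.3, -220.6, 302.5]
eef_rot: [3.141, 0.001, 1.861]
wrist_force: [-0.6, -0.2, 5.6]
finger_gap: 0.4
finger_force: 2.8
```

```bash
python3 -m creep '{"slide":[[0,0,-0.2],[0,0,-0.2],[0,0,0],[0,0,0]],"turn":[0,0,0,0],"claw":[0,0,0,0]}'
```

```text
clock: 10.68
eef_pos: [508.3, -220.6, 299.4]
eef_rot: [3.14, 0.001, 1.861]
wrist_force: [-3.4, 2.0, 13.9]
finger_gap: 0.3
finger_force: 6.8
```

At the stop: 13.9 N against a 7.5 N spring, with the tip at 100.4 mm. Now retract.

```bash
python3 -m creep '{"slide":[[0,0,0.6],[0,0,1.5],[0,0,4],[0,0,5],[0,0,3],[0,0,0],[0,0,0]],"turn":[0,0,0,0,0,0,0],"claw":[0,0,0,0,0,0,0]}'
python3 - <<'E'
from h import *
a=.286; R=np.array([[np.cos(a),np.sin(a)],[-np.sin(a),np.cos(a)]])
for n in ('side','scene'):
    im,d=manip.camera(n)
    P,_=cloud(n,np.ones((420,560),bool),d); L=np.c_[(P[:,:2]-[477.5,-121])@R.T,P[:,2]]
    Q=L[(abs(L[:,0])<30)&(abs(L[:,1])<33)&(L[:,2]>120)&(L[:,2]<200)]
    print(n,'pack',np.median(Q,0).round(1),np.percentile(Q,[2,99],axis=0).round(1).tolist())
    K=L[(L[:,2]>90)&(L[:,2]<125)&(L[:,1]<-80)&(L[:,1]>-130)&(abs(L[:,0])<25)]
    print('knob z',np.percentile(K[:,2],[50,95]).round(1))
    for q in ['disc_pack_center','cone_pack_center','cup','spanner','collet_block','oil_bottle']:
        for r in manip.cut_out(q,n)[:1]: print(q,round(r['score'],2),np.round(r['position']))
print(manip.read_state()['wrist_force'])
E
```

```text
clock: 11.55
eef_pos: [508.1, -220.5, 438.2]
eef_rot: [-3.14, -0.001, 1.861]
wrist_force: [-0.3, -0.0, -0.4]
finger_gap: 0.6
finger_force: 0.0
side pack [ -1.6  -1.2 160. ] [[-3.4, -29.9, 123.1], [4.1, 29.6, 179.1]]
knob z [112.2 114.9]
disc_pack_center 0.92 [282. 202.]
cup 0.88 [172. 205.]
spanner 0.65 [241. 255.]
oil_bottle 0.75 [432. 307.]
scene pack [  4.5   2.8 160.1] [[-0.9, -27.5, 121.8], [7.4, 31.9, 182.1]]
knob z [113.1 116.9]
disc_pack_center 0.91 [294. 230.]
cone_pack_center 0.56 [359. 296.]
cup 0.96 [414. 233.]
spanner 0.62 [320. 205.]
collet_block 0.56 [203. 154.]
oil_bottle 0.58 [139. 173.]
[-0.48294709  0.07550758 -0.46497181]
```

The pack stands in the slot, the plunger is back up, the bystanders I could re-detect are where they were, and the arm is clear. Handing in.

```bash
python3 -c "
from cell import manip
print(manip.sign_off())"
```

```text
the job is handed in; nothing more can be done
None
```

The job is handed in, with no verdict returned: the end mill pack stands fully down in the marker slot, and the plunger was pressed to its stop and is back up. The other packs and loose things look undisturbed, though the last pictures didn't find the collet block again.

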